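# Line up the seasoning shakers by height

### The job

Tidy the four steel seasoning shakers into the black caddy in order of height, one standing in each compartment: the shortest in the compartment at the chopping-board end, rising to the tallest at the far end from the board, so that nothing tall is in the way of whoever works at the board. Keep the shakers upright while you carry them, set them down rather than dropping them, and leave the dish, sauce bottle, jar and bowl where they stand.

Things in the scene. Friction and masses are not known exactly. Their poses are not given: they have to be found in the camera images.
- shaker_small: bare steel seasoning shaker: upright round cylinder with a low domed perforated lid, loose, standing on the counter. 44 mm diameter, 70 mm tall; the straight wall goes up to 14 mm below the top. The shortest and thinnest of the four. Origin: centre of its underside, z up.
- shaker_medium: bare steel seasoning shaker: upright round cylinder with a low domed perforated lid, loose, standing on the counter. 50 mm diameter, 94 mm tall; the straight wall goes up to 14 mm below the top. Second shortest. Origin: centre of its underside, z up.
- shaker_large: bare steel seasoning shaker: upright round cylinder with a low domed perforated lid, loose, standing on the counter. 56 mm diameter, 118 mm tall; the straight wall goes up to 14 mm below the top. Second tallest. Origin: centre of its underside, z up.
- shaker_tallest: bare steel seasoning shaker: upright round cylinder with a low domed perforated lid, loose, standing on the counter. 62 mm diameter, 142 mm tall; the straight wall goes up to 14 mm below the top. The tallest and thickest of the four. Origin: centre of its underside, z up.
- caddy: Shallow black tray fixed to the counter beyond the shakers: 88 mm (x) by 340 mm (y), plus an 18 mm flat lug at each end. Origin: centre of its underside; y runs along the row, z up. Four compartments, 80 by 80 mm inside, centred at x = 0, y = -126, -42, 42 and 126 mm; floor 4 mm above the counter, walls and dividers 4 mm thick, tops 14 mm above the counter.
- board: White chopping board lying flat, fixed, 240 mm (its x) by 160 mm (its y), 14 mm thick, with an avocado (top about 75 mm above the counter) and a knife on it. It lies beyond one end of the caddy (either end). Origin: centre of its underside.
- bowl: Dark mixing bowl beyond the other end of the caddy, 170 mm diameter, 75 mm high. Not to be moved. Origin: centre of its underside.
- dish: Small white ceramic dipping dish among the shakers, 72 mm diameter, 22 mm high. Not to be moved. Origin: centre of its underside.
- bottle: Brown sauce bottle with a thin pointed nozzle, among the shakers, 48 mm diameter, 128 mm tall. Not to be moved. Origin: centre of its underside.
- jar: Glass jar with a brass-coloured screw cap and paper band, among the shakers, 54 mm diameter, 72 mm tall. Not to be moved. Origin: centre of its underside.

How it is judged:
At the end, for the whole second after the job is handed in: Each shaker stands on the floor of its own compartment (within 22 mm of its centre each way, within 5 mm of floor height), upright within 0.1 rad, at rest and released, shortest at the chopping-board end, rising in order of height to the tallest at the other end (((y of board in the frame of caddy above 0 m and (x of shaker_small in the frame of caddy between -0.022 and 0.022 m and y of shaker_small in the frame of caddy between 0.104 and 0.148 m and z of shaker_small in the frame of caddy between 0.001 and 0.009 m) and (x of shaker_medium in the frame of caddy between -0.022 and 0.022 m and y of shaker_medium in the frame of caddy between 0.02 and 0.064 m and z of shaker_medium in the frame of caddy between 0.001 and 0.009 m) and (x of shaker_large in the frame of caddy between -0.022 and 0.022 m and y of shaker_large in the frame of caddy between -0.064 and -0.02 m and z of shaker_large in the frame of caddy between 0.001 and 0.009 m) and (x of shaker_tallest in the frame of caddy between -0.022 and 0.022 m and y of shaker_tallest in the frame of caddy between -0.148 and -0.104 m and z of shaker_tallest in the frame of caddy between 0.001 and 0.009 m)) or (y of board in the frame of caddy below 0 m and (x of shaker_small in the frame of caddy between -0.022 and 0.022 m and y of shaker_small in the frame of caddy between -0.148 and -0.104 m and z of shaker_small in the frame of caddy between 0.001 and 0.009 m) and (x of shaker_medium in the frame of caddy between -0.022 and 0.022 m and y of shaker_medium in the frame of caddy between -0.064 and -0.02 m and z of shaker_medium in the frame of caddy between 0.001 and 0.009 m) and (x of shaker_large in the frame of caddy between -0.022 and 0.022 m and y of shaker_large in the frame of caddy between 0.02 and 0.064 m and z of shaker_large in the frame of caddy between 0.001 and 0.009 m) and (x of shaker_tallest in the frame of caddy between -0.022 and 0.022 m and y of shaker_tallest in the frame of caddy between 0.104 and 0.148 m and z of shaker_tallest in the frame of caddy between 0.001 and 0.009 m))) and angle between each of shaker_small, shaker_medium, shaker_large, shaker_tallest's own z axis and vertical below 0.1 rad and linear speed of each of shaker_small, shaker_medium, shaker_large, shaker_tallest below 0.02 m/s and angular speed of each of shaker_small, shaker_medium, shaker_large, shaker_tallest below 0.2 rad/s); the robot touches nothing.
It fails at once if a shaker is tipped more than about 35 degrees (angle between any of shaker_small, shaker_medium, shaker_large, shaker_tallest's own z axis and vertical above 0.6 rad).
It fails at once if a shaker is dropped (falls free for more than about 30 mm) or thrown ((linear speed of shaker_small above 0.75 m/s and contact force between each of the arm, the fingers and shaker_small below 0.01 N) or (linear speed of shaker_medium above 0.75 m/s and contact force between each of the arm, the fingers and shaker_medium below 0.01 N) or (linear speed of shaker_large above 0.75 m/s and contact force between each of the arm, the fingers and shaker_large below 0.01 N) or (linear speed of shaker_tallest above 0.75 m/s and contact force between each of the arm, the fingers and shaker_tallest below 0.01 N)).
It fails at once if the dish, sauce bottle, jar or bowl is shifted by more than 30 mm (distance of any of dish, bottle, jar, bowl from where it was at the start of the episode above 0.03 m).
It also fails if it takes over 120 s, if anything falls off the work surface, if the arm or the gripper's body presses on something with over 40 N, if the wrist force passes 120 N, or if a joint passes its speed limit or range.

### The arm

A 7-joint arm with a two-finger parallel gripper is mounted at the origin on the work surface. World frame = base frame: x ahead of the robot, y to its left, z up, the work surface at z = 0. Lengths are in m, angles in rad, forces in N, time in s.
With the tool pointing down it reaches from about 0.4 to 0.875 m from the base axis. Payload 6.5 kg.
Tool frame: the origin (TCP) lies at the very end of the fingers, on their centre line; the grasp point (between the pads) lies 19 mm behind it; z points along the fingers, y is the line along which they close (so a half turn about z gives the same grasp; the last joint's range is limited). The gripper opens to 88 mm and grips with 3 to 60 N. Pads are 18 mm wide; open, the fingers measure 123 mm over their backs; the gripper's body (75 mm by 187 mm) begins 45 mm behind the grasp point.
Start: joints at [-1.231, 0.536, -0.004, 1.538, 0.003, 1.067, -0.071], TCP at [0.257, 0.597, 0.239] pointing down, gripper open.
Joint ranges: [-2.7, 2.7], [-0.37, 2.16], [-1.27, 1.26], [0.24, 2.4], [-1.31, 4.45], [0.19, 1.91], [-2.76, 2.76]. Speed limits (rad/s): [2.39, 2.39, 3.14, 3.14, 3.14, 3.14, 3.14].

### API

Orientations are given as a unit quaternion [x, y, z, w].
In Python, from cell import manip gives the robot as it stands. The module is installed in compiled form; this text tells all that it offers. Calls block until the motion is done:
- manip.reach(position, orientation): joint-space move of the TCP to a pose.
- manip.move_linear(position, orientation=None, rate=0.15): straight line of the TCP; orientation=None keeps the orientation; rate is the mean speed in m/s.
- manip.move_j(angles): joint-space move.
- manip.move_gripper(opening, strength=None): finger opening in m; strength is the grip in N (None keeps the last); returns when the fingers have stopped.
- manip.wait(seconds).
- manip.solve_ik(position, orientation): joint angles nearest the present ones, or None.
- manip.snapshot(name): name is "scene" or "top" or "wrist"; returns a dict with "image" (420x560x3 uint8, red, green, blue), "camera_matrix" (3x3 intrinsics, pixels), "xyz" and "attitude" of the camera in the world; the wrist camera has in their place "mount" (4x4, takes a point from camera to tool coordinates, whose origin is the TCP and whose axes are the flange's). Camera axes: x right, y down, z forward; pixel columns grow to the right and rows downward; lengths in m; the calibration is good to about 2 mm. A picture is of the moment at which its call begins: read the wrist's pose just before it. There is no depth.
A pose or a line that the arm cannot do raises manip.PlanningError and nothing moves.
- manip.close_job(): hands the job in; it is judged then, once.
Trained networks look in a picture, given as the dict that the camera call returned (one of the last four; its "shot" number tells which), for a name from the list of things; names that differ only in an ending like _2 or _b are one class to them, and where a whole thing is asked for, a point or a joint stands for the part that bears it (a point fixed in the world has none). Each returns a list of dicts, best first, with "p" (0 to 1); they miss things now and then, are a little off and sometimes report something else, mostly with a low value. They report only what shows in the picture. A call takes as long as a camera call.
- manip.look_for(picture, query): "uv" ([column, row] in pixels, amid what is visible of it).
Readings, each from a call of its own:
- manip.get_time_s(): time.
- manip.get_joint_positions(): joint angles.
- manip.get_joint_vel(): joint speeds.
- manip.get_effort(): joint torques, N m.
- manip.get_ee_pos(): TCP position.
- manip.get_tool_rot(): TCP orientation.
- manip.get_wrist_force(): force on the tool from outside, world axes, zero at the start.
- manip.get_torque(): the same for the moment, N m.
- manip.get_width(): finger opening in m.
- manip.get_grip_force(): force on a finger pad.
Only numpy, scipy, OpenCV 4.12 (cv2) and the standard library are available. Lean on these libraries where they do the work, as an engineer would, in place of code of your own. Each camera call takes 0.05 s, during which the arm holds its last target. There are 200 camera calls.

## Working session

There is one attempt and no reset: what is moved stays moved. The work goes in short steps, each a Python script; the robot and the scene stay as the last script left them, time stands still between calls to the robot, and variables do not carry over. Pictures are saved under pics/ and viewed, at most 14 in all, crops included, and the job is handed in when it is done.

```bash
mkdir -p pics
cat > h.py <<'E'
from cell import manip
import numpy as np, cv2
from scipy.spatial.transform import Rotation as R
def save(s,n): cv2.imwrite(f'pics/{n}.png',cv2.cvtColor(s['image'],cv2.COLOR_RGB2BGR))
def att(a):
    a=np.array(a); return a if a.shape==(3,3) else R.from_quat(a).as_matrix()
def campose(s):
    return att(s['attitude']),np.array(s['xyz'])
def ray(s,uv,z,pose=None):
    Rm,t=pose or campose(s)
    d=Rm@np.linalg.solve(np.array(s['camera_matrix']),[uv[0],uv[1],1.])
    return t+d*(z-t[2])/d[2]
def proj(s,p,pose=None):
    Rm,t=pose or campose(s)
    c=np.array(s['camera_matrix'])@(Rm.T@(np.array(p)-t)); return c[:2]/c[2]
E
python3 - <<'E'
from h import *
hs=dict(shaker_small=.07,shaker_medium=.094,shaker_large=.118,shaker_tallest=.142,caddy=.014,board=.014,bowl=.075,dish=.022,bottle=.128,jar=.072)
for n in('top','scene'):
    s=manip.snapshot(n); save(s,n+'0'); print(n,np.round(s['xyz'],3),s['attitude'])
    for k,h in hs.items():
        for r in manip.look_for(s,k)[:3]:
            print(k,round(r['p'],2),np.round(r['uv']),np.round(ray(s,r['uv'],h/2),3))
print(manip.get_tool_rot(),manip.get_time_s())
E
```

```text
top [ 0.318 -0.003  1.244] [ 0.70989421 -0.69812163  0.06331256 -0.0683222 ]
shaker_small 0.58 [313. 242.] [ 0.466 -0.081  0.035]
shaker_small 0.28 [126. 278.] [0.378 0.343 0.035]
shaker_medium 0.61 [410. 253.] [ 0.444 -0.299  0.047]
shaker_medium 0.24 [448. 134.] [ 0.727 -0.396  0.047]
shaker_large 0.68 [226. 248.] [0.447 0.116 0.059]
shaker_tallest 0.74 [128. 280.] [0.371 0.327 0.071]
caddy 0.9 [268. 182.] [0.614 0.027 0.007]
board 0.61 [115. 146.] [0.698 0.399 0.007]
bowl 0.79 [444. 132.] [ 0.735 -0.391  0.038]
dish 0.69 [367. 255.] [ 0.441 -0.208  0.011]
bottle 0.76 [185. 240.] [0.464 0.208 0.064]
bottle 0.73 [318. 240.] [ 0.467 -0.09   0.064]
jar 0.55 [275. 234.] [0.483 0.007 0.036]
jar 0.25 [449. 132.] [ 0.734 -0.402  0.036]
scene [ 1.256 -0.388  0.753] [ 0.78504411  0.46177465 -0.20116929 -0.36055628]
shaker_small 0.87 [226. 213.] [ 0.471 -0.097  0.035]
shaker_medium 0.86 [152. 228.] [ 0.447 -0.301  0.047]
shaker_large 0.92 [285. 179.] [0.436 0.118 0.059]
shaker_tallest 0.85 [325. 146.] [0.35  0.327 0.071]
caddy 0.6 [284. 240.] [0.621 0.01  0.007]
board 0.78 [413. 216.] [0.717 0.398 0.007]
board 0.52 [144. 313.] [ 0.671 -0.39   0.007]
bowl 0.61 [145. 313.] [ 0.698 -0.388  0.037]
dish 0.79 [186. 224.] [ 0.437 -0.207  0.011]
bottle 0.71 [314. 177.] [0.477 0.201 0.064]
jar 0.58 [259. 197.] [0.455 0.019 0.036]
[2.01505248e-01 9.79487435e-01 8.69429669e-06 5.21970964e-06] 1.1
```

View pics/top0.png

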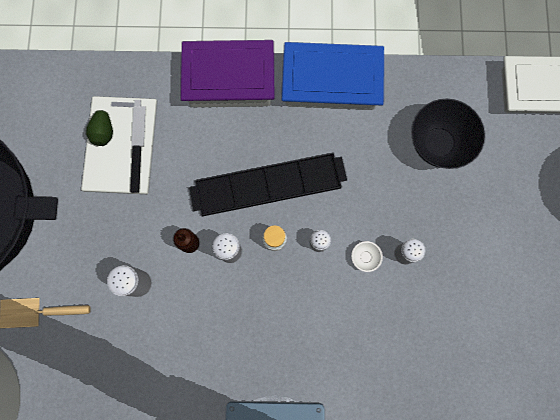

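View pics/scene0.png

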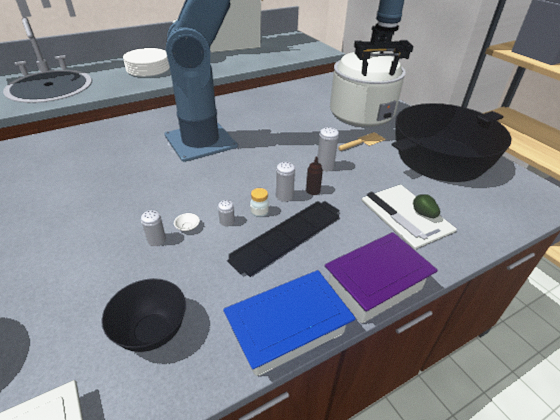

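The top view shows the board at the left (+y) end and the bowl at the right. The caddy runs from (203,200) to (340,170), and the shakers are at (122,280) tallest, (226,247) large, (320,240) small and (413,250) medium. I'll refine the lid circles and the caddy rectangle.

Run:
```python
from h import *
s=manip.snapshot('top'); im=s['image']; g=cv2.cvtColor(im,cv2.COLOR_RGB2GRAY)
f=8
D=dict(small=(.044,.07,(320,239)),medium=(.050,.094,(413,250)),large=(.056,.118,(226,246)),tallest=(.062,.142,(123,280)))
vis=cv2.resize(im,None,fx=2,fy=2)
for k,(d,h,(u,v)) in D.items():
    z=h-.012; t=np.array(s['xyz']); rpx=s['camera_matrix'][0][0]*(d/2)/(t[2]-z)
    w=22; c=cv2.resize(g[v-w:v+w,u-w:u+w],None,fx=f,fy=f,interpolation=cv2.INTER_CUBIC)
    cs=cv2.HoughCircles(cv2.GaussianBlur(c,(0,0),4),cv2.HOUGH_GRADIENT,1.5,400,param1=60,param2=8,minRadius=int(rpx*f*.85),maxRadius=int(rpx*f*1.12))
    x,y,r=cs[0][0]; uv=np.array([u-w+(x+.5)/f-.5,v-w+(y+.5)/f-.5])
    print(k,np.round(uv,1),round(r/f,1),round(rpx,1),np.round(ray(s,uv,z),4))
    cv2.circle(vis,tuple(int(a) for a in uv*2+.5),int(2*r/f),(255,0,0),1)
m=((im.max(2)<45)*255).astype(np.uint8); m[:150]=0;m[218:]=0;m[:,:185]=0;m[:,352:]=0
n,l,st,_=cv2.connectedComponentsWithStats(m); i=1+np.argmax(st[1:,4])
pts=np.argwhere(l==i)[:,::-1].astype(float)
W=np.array([ray(s,p,.012)[:2] for p in pts],np.float32)
print('caddy',cv2.minAreaRect(W),W.mean(0)); 
bx=cv2.boxPoints(cv2.minAreaRect(W))
for b in bx: cv2.circle(vis,tuple(int(a) for a in 2*proj(s,[*b,.012])),3,(0,255,0),1)
print(bx)
cv2.imwrite('pics/vis1.png',cv2.cvtColor(vis[240:620,160:900],cv2.COLOR_RGB2BGR))
```

```text
small [319.8 239.9] 9.7 9.8 [ 0.4691 -0.0947  0.058 ]
medium [413.5 249. ] 10.1 11.4 [ 0.4493 -0.2986  0.082 ]
large [225.6 246. ] 13.2 13.0 [0.4465 0.1119 0.106 ]
tallest [122.2 279.8] 15.5 14.8 [0.3693 0.323  0.13  ]
caddy ((0.6075342297554016, 0.02610918879508972), (0.0889321118593216, 0.37215203046798706), 12.456823348999023) [0.6069547  0.02787768]
[[ 0.52397764  0.19821325]
 [ 0.6042522  -0.16517788]
 [ 0.6910908  -0.14599487]
 [ 0.61081624  0.21739626]]
```

View pics/vis1.png

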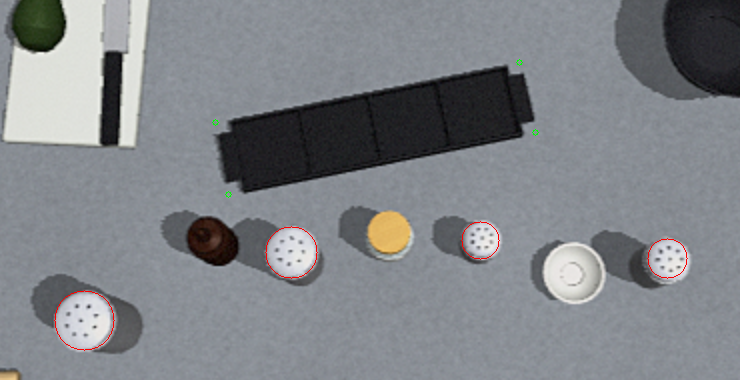

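```bash
cat >> h.py <<'E'
C=np.array([.6075,.0261]); a=np.radians(12.46); ex=np.array([np.cos(a),np.sin(a)]); ey=np.array([-np.sin(a),np.cos(a)])
S=dict(small=(.044,.07,(.4691,-.0947),.126),medium=(.050,.094,(.4493,-.2986),.042),large=(.056,.118,(.4465,.1119),-.042),tallest=(.062,.142,(.3693,.323),-.126))
def quat(sg,ang=a):
    y=np.array([np.cos(ang),np.sin(ang),0])*sg; z=np.array([0,0,-1.]); return R.from_matrix(np.c_[np.cross(y,z),y,z]).as_quat()
def pickq(p):
    c=[(abs(q[6]),s) for s in(1,-1) if (q:=manip.solve_ik(p,quat(s))) is not None]; print('j7',c); return quat(min(c)[1])
def hover(k):
    d,h,xy,_=S[k]; p=[*xy,h+.09]; q=pickq(p)
    manip.move_gripper(.088,30); manip.reach(p,q); return q
def pick(k,xy=None):
    d,h,x0,_=S[k]; xy=x0 if xy is None else xy
    manip.move_linear([*xy,h+.02],rate=.2); manip.move_linear([*xy,h-.05],rate=.1)
    manip.move_gripper(0.,30); w=manip.get_width(); print(k,'width',w,manip.get_grip_force(),manip.get_wrist_force())
    if abs(w-d)>.006: raise SystemExit('bad grip')
    manip.move_linear([*xy,h-.05+.15],rate=.15); print('w',manip.get_width())
def place(k):
    d,h,_,yc=S[k]; t=C+yc*ey
    manip.move_linear([*t,h-.05+.15],rate=.2)
    manip.move_linear([*t,h-.05+.03],rate=.15); manip.move_linear([*t,h-.05+.0055],rate=.03)
    print('placed',manip.get_ee_pos(),manip.get_wrist_force(),manip.get_width())
    manip.move_gripper(.088); manip.move_linear([*t,h+.1],rate=.15); print('t',manip.get_time_s())
E
python3 - <<'E'
from h import *
manip.move_linear([.257,.597,.30])
hover('small'); s=manip.snapshot('wrist'); save(s,'w1')
M=np.array(s['mount']); Rt=R.from_quat(manip.get_tool_rot()).as_matrix(); T=Rt@M[:3,:3],Rt@M[:3,3]+manip.get_ee_pos()
for r in manip.look_for(s,'shaker_small')[:2]: print(r['p'],r['uv'],ray(s,r['uv'],.066,T))
print(proj(s,[.4691,-.0947,.07],T),manip.get_ee_pos(),manip.get_time_s())
E
```

```text
j7 [(np.float64(0.75630116470718), 1), (np.float64(2.114464788463017), -1)]
0.83 [279.0, 204.8] [ 0.46741603 -0.08975827  0.066     ]
[279.76842998 213.13687825] [ 0.4694425  -0.09402926  0.16001531] 4.6333
```

View pics/w1.png

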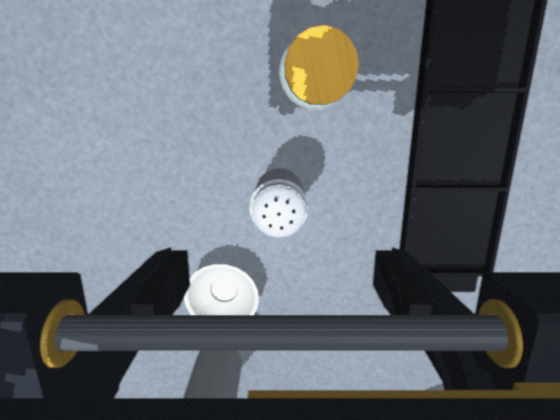

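The wrist view shows the small lid centred at about (278,211), against a predicted (280,213). That agrees to about 1 mm, so I'll go ahead and place it.

Run:
```python
from h import *
pick('small'); place('small')
s=manip.snapshot('wrist'); save(s,'w2'); 
M=np.array(s['mount']); Rt=R.from_quat(manip.get_tool_rot()).as_matrix(); T=Rt@M[:3,:3],Rt@M[:3,3]+manip.get_ee_pos()
print(proj(s,[*(C+.126*ey),.074],T))
```

```text
small width 0.043382843729131655 29.99942807480693 [-0.96477633  0.36820242  1.05968584]
w 0.043395193622136057
placed [0.58047716 0.1490922  0.02562071] [-0.91247329 -0.31801779 -1.14846863] 0.04338539850827888
t 13.1917
[281.79821087 210.30338185]
```

View pics/w2.png

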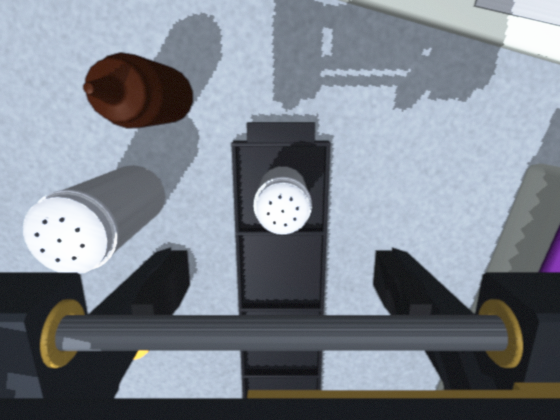

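The small shaker stands in the board-end compartment, lid at about (282,205). Next are the other three.

Run:
```python
from h import *
for k in('medium','large','tallest'):
    hover(k); pick(k); place(k)
manip.reach([.45,.35,.35],quat(1)) 
s=manip.snapshot('top'); save(s,'top2'); vis=cv2.resize(s['image'],None,fx=2,fy=2)
for k,(d,h,_,yc) in S.items():
    p=2*proj(s,[*(C+yc*ey),h-.008]); cv2.drawMarker(vis,tuple(int(x) for x in p),(255,0,0),0,8)
cv2.imwrite('pics/vis2.png',cv2.cvtColor(vis[240:620,160:900],cv2.COLOR_RGB2BGR))
s=manip.snapshot('scene'); save(s,'scene2')
```

```text
j7 [(np.float64(1.1859781413864396), 1), (np.float64(1.7597477663208978), -1)]
medium width 0.04926716847264292 29.999782014638186 [-2.49998657 -0.12791937  3.18866892]
w 0.049214081578355016
placed [0.59858744 0.06704633 0.04963532] [ 0.35458648 -0.40482671 -1.71604164] 0.0488837554027377
t 24.2083
j7 [(np.float64(0.29049205852576127), 1), (np.float64(2.560751189938618), -1)]
large width 0.05535559469278931 29.965603407472372 [-0.74679452 -0.79937466  4.14210409]
w 0.055195933167637226
placed [ 0.61670572 -0.01500323  0.07365716] [ 0.05368348 -0.55949429 -2.29555781] 0.05570751470313579
t 33.0833
j7 [(np.float64(0.17738281520586274), 1), (np.float64(2.6004294031238158), -1)]
tallest width 0.06131437803224426 29.95579293463379 [-2.66403095 -0.33840244  5.43183094]
w 0.06155978732944173
placed [ 0.63483163 -0.09704131  0.09768325] [-0.10450746 -0.62502632 -2.08671577] 0.06120128856914901
t 44.1
```

View pics/vis2.png

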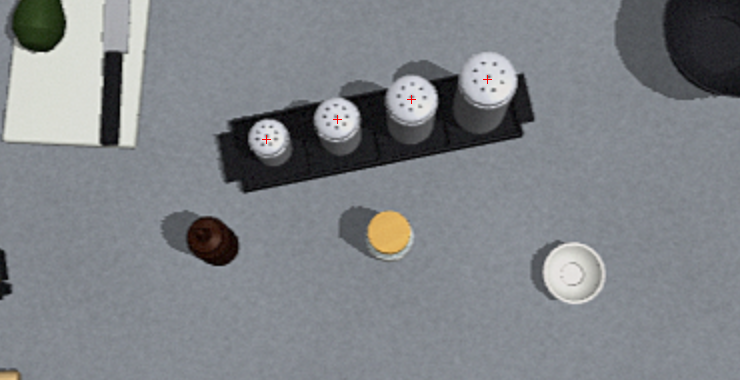

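View pics/scene2.png

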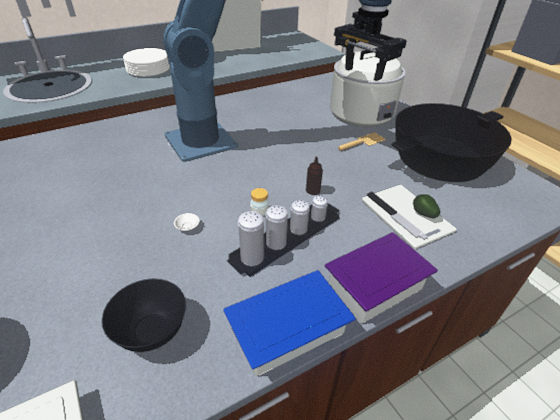

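All four shakers stand upright in their compartments, with the lids on their predicted marks (vis2 (267,139) to (487,79)). They rise away from the board, and the dish, bottle, jar and bowl haven't moved.

```bash
python3 -c "
from h import *
manip.wait(.5); print(manip.close_job())"
```

```text
the job is handed in; nothing more can be done
None
```

All four shakers are standing in the caddy, shortest at the board end and rising to the tallest at the far end; I've handed the job in, but it returned no verdict.

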